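# Shut the cash box and the open drawer

## Robot

A 7-joint arm with a two-finger parallel gripper is mounted at the origin on a cart in front of the work surface, level with it; the furniture and walls round the work are solid. World frame = base frame: x ahead of the robot, y to its left, z up, the work surface at z = 0. Lengths are in m, angles in rad, forces in N, time in s.
With the tool pointing down it reaches from about 0.4 to 0.85 m from the base axis. Payload 4.5 kg.
Tool frame: the origin (TCP) lies at the very end of the fingers, on their centre line; the grasp point (between the pads) lies 19 mm behind it; z points along the fingers, y is the line along which they close (so a half turn about z gives the same grasp; the last joint's range is limited). The gripper opens to 88 mm and grips with 3 to 60 N. Pads are 18 mm wide; open, the fingers measure 123 mm over their backs; the gripper's body (75 mm by 187 mm) begins 45 mm behind the grasp point.
Start: joints at [-1.299, 0.689, -0.195, 1.565, 0.157, 0.902, -0.215], TCP at [0.147, 0.607, 0.239] pointing down, gripper open.
Joint ranges: [-3.01, 3.01], [-0.46, 2.08], [-1.47, 1.51], [0.13, 2.56], [-1, 4.14], [0.04, 2.09], [-2.66, 2.66]. Speed limits (rad/s): [2.57, 2.57, 3.14, 3.14, 3.14, 3.14, 3.14].

## Interface

Orientations are given as a unit quaternion [x, y, z, w].
In Python, from plant import r gives the robot as it stands. The module is installed in compiled form; this text tells all that it offers.
- The arm moves only by the tool step_arm, never from a script. Its argument "increments" is a list of rows, each a list of 2 entries, a list of its own where there are three numbers: the shift along the world's x, y, z in cm, then the turn, a rotation vector about the world's x, y, z in degrees. A call has exactly 10 rows; each row shifts and turns the commanded pose from where the row before left it; what a row does not reach is not made up. A row lasts 1/10 s, in which the tool goes at most 50 mm and 8.59 degrees, less where a joint would pass 70% of its speed; a pose out of reach is approached as far as the arm can. A call is refused whole if a number of a shift passes 5 or a number of a turn 8.59, either way. A call with a gripper value outside its range is refused whole. "fingers" is the opening, from 0 (shut) to 1 (fully open), set as the call begins (left out, the last holds). The fingers move at their own pace and stop on an object; "grip_force" is the grip in N (left out, the last holds). Time passes only in rows, so rows that do not move let the fingers close, or fill a call up. It gives the time, the measured TCP pose, the force, the opening and the grip force at its end, in the units of the state.
- r.get_state(): the state, without advancing time (a new reading comes with each control period).
- r.snapshot(name): name is "scene" or "top" or "wrist"; returns (picture, depth): 480x640x3 uint8, red, green, blue; 480x640 float32, m along the optical axis (not along the pixel's ray), 0 where there is no reading.
- r.calibration(name): a dict with "fov_y" (degrees; the focal length in pixels is half the picture's height over the tangent of half this angle, whatever the lens; pixels are square), "cx", "cy" (the principal point, pixels), "k1" (the pictures are not rectified: a ray, as slopes to the right and down, at radius r is drawn at 1 + k1 r^2 times it, then the intrinsics apply), "R" (3x3) and "t" (3): a world point X has camera coordinates R X + t. Camera axes: x right, y down, z forward; pixel columns grow to the right and rows downward; lengths in m; the calibration is good to about 2 mm. A picture is of the moment at which its call begins: read the wrist's pose just before it. calibration takes no time and is no camera call; for the wrist camera it gives the pose at the moment of the call.
- r.finish_job(): hands the job in; it is judged then, once.
The state is a dict: "clock": time; "q": joint angles; "qd": joint speeds; "joint_torque": joint torques, N m; "tool_pos": TCP position; "eef_rot": TCP orientation; "contact_force": force on the tool from outside, world axes, zero at the start; "moment": the same for the moment, N m; "opening": opening from 0.0 (shut) to 1.0 (fully open); "finger_force": force on a finger pad.
Only numpy, scipy, OpenCV 4.12 (cv2) and the standard library are available. Lean on these libraries where they do the work, as an engineer would, in place of code of your own. Each camera call takes 0.05 s, during which the arm holds its last target. There are 200 camera calls.

## Task

Put the takings out of sight before a break: with the fingertips, push the raised lid of the dark red cash box over from behind so that it drops fully shut, and push the open top drawer of the grey and teal drawer box fully home, in either order. Do not slam the drawer or push on hard once it is home, keep the marker that lies in it inside, and leave the other things on the table where they are; nothing is to be picked up.

Things in the scene. Friction and masses are not known exactly. Their poses are not given: they have to be found in the camera images.
- cash_box: dark red steel cash box, fixed to the table on the left or the right, 180 (x) by 250 (y) by 70 mm high without its lid, 100 mm high when shut. Origin at the centre of its underside; x points from its front to its back (hinge side), y to its left, z up
- cash_box_lid (a joint): angle of the lid about the hinge along the box's y at its back: 0 shut, grows as the lid rises, 1.75 is the stop, leaning backward. Tin lid 183 mm deep, 254 mm wide, 25 mm high; its flat outside (top when shut, rear when open) lies 24 mm from the hinge axis. It stays put near upright and falls shut by its weight once pushed forward past about 1.1
- lid_front_edge (a point): middle of the lid's front edge on its outside; it is the top edge while the lid is open (about 250 mm above the table) and 185 mm from the hinge axis. A flat handle about 90 mm wide lies on the lid's outside, 90 to 125 mm from the hinge axis, standing out 6 mm
- lid_hinge (a point): middle of the lid's hinge axis, 92 mm behind the box's centre and 70 mm above the table
- drawer_home (a point): fixed point of the drawer box: where drawer_lip stands when the top drawer is fully home, 16 mm in front of the housing's front edge. x points from the box's front to its back, y to its left, z up. The drawer box, fixed on the other side of the table from the cash box, has a grey housing 240 (x) by 270 (y) by 200 mm high and three teal drawers one above the other, the two lower ones shut
- drawer_box_drawer_2 (a joint): how far the top drawer is pulled out along -x of drawer_home, in m: 0 is fully home, 0.17 is the stop. Slides with light friction (about 1 N) and stays where it is left
- drawer_lip (a point): middle of the foremost edge of the top drawer's moulded pull lip, 176 mm above the table. The lip is 96 mm wide and 7 mm thick and stands 17 mm out from the flat drawer front, which is 252 mm wide and reaches from 136 to 190 mm above the table
- marker: green and white marker, 135 mm long, 16 mm thick, lying across the open part of the top drawer, 35 to 110 mm behind its front, on the drawer's floor (138 mm above the table). Origin at the middle of its underside, y along it
- tape_roll: roll of brown tape lying flat, 96 mm across, 48 mm high, loose. Origin at the centre of its underside
- ink_bottle: small ink bottle, white and magenta with a black cap, 33 mm across, 62 mm high, loose. Origin at the centre of its underside
- cup: clear cup of yellow butterfat, 74 mm across, 88 mm high, loose. Origin at the centre of its underside
Mind the look-alikes: they are no part of the job. What is shaped like the marker but yellow is not meant.

How it is judged:
By the outcome, as a careful person would: the job done as asked, in the order asked, and still so for the second after the job is handed in, with the robot touching nothing.
It also fails if it takes over 54 s, if anything falls off the work surface, if the arm or the gripper's body presses on something with over 40 N, if the wrist force passes 120 N, or if a joint passes its speed limit or range.

## Working session

There is one attempt and no reset: what is moved stays moved. The work goes in short steps, Python scripts to look and compute and a tool call to move; the robot and the scene stay as the last step left them, time stands still between calls to the robot, and variables do not carry over. Pictures are saved under pics/ and viewed, at most 10 in all, crops included, and the job is handed in when it is done.

Besides the shell and the picture viewer there is one more tool, called after "Request:" by a JSON object that holds its "fn" and its "kwargs", one argument or row to a line. step_arm: Moves the arm, as the interface text tells. Its arguments: {"type":"object","properties":{"increments":{"type":"array","items":{"type":"array"}},"fingers":{"type":"number"},"grip_force":{"type":"number"}},"required":["increments"]}

```bash
mkdir -p pics; cat > h.py <<'E'
import numpy as np, cv2
from plant import r
def snap(n):
    c=r.calibration(n); p,d=r.snapshot(n); return p,d,c
def K(c):
    f=240/np.tan(np.radians(c['fov_y'])/2); return np.array([[f,0,c['cx']],[0,f,c['cy']],[0,0,1.]])
def rays(c,uv):
    uv=np.asarray(uv,float).reshape(-1,2); k=K(c)
    d=(uv-[k[0,2],k[1,2]])/k[0,0]; u=d.copy()
    for _ in range(20): u=d/(1+c['k1']*(u**2).sum(1,keepdims=True))
    return np.c_[u,np.ones(len(u))]
def cloud(c,d,uv):
    uv=np.asarray(uv).reshape(-1,2); z=d[uv[:,1].astype(int),uv[:,0].astype(int)]
    return (rays(c,uv)*z[:,None]-np.asarray(c['t']))@np.asarray(c['R'])
def save(n,p): cv2.imwrite('pics/'+n+'.png',cv2.cvtColor(p,cv2.COLOR_RGB2BGR))
E
python3 - <<'E'
from h import *
for n in ('scene','top'):
    p,d,c=snap(n); save(n+'1',p); np.savez(n+'1.npz',p=p,d=d,**{k:np.asarray(v) for k,v in c.items()})
    print(n,-np.asarray(c['R']).T@c['t'],c['fov_y'])
print(r.get_state())
E
```

```text
scene [ 0.01522705 -0.56977727  0.83575034] 46.53588450905563
top [0.43349646 0.00339741 1.31673537] 49.579003283754076
{'clock': 0.1, 'q': array([-1.2992053 ,  0.68991527, -0.19450784,  1.56618047,  0.15730474,
        0.90249833, -0.21509626]), 'qd': array([-0.00024228, -0.0024366 ,  0.00019168, -0.0033068 ,  0.00071722,
       -0.00019608,  0.00010169]), 'joint_torque': array([-2.33376413e-03, -5.28507221e+01, -1.27089500e+00, -1.53841031e+01,
       -5.24212781e-02,  1.99720605e-03,  3.91598212e-05]), 'tool_pos': array([0.14714438, 0.60687784, 0.23799633]), 'eef_rot': array([ 1.18582673e-01,  9.92943856e-01, -8.04988603e-04, -3.33329865e-05]), 'contact_force': array([ 0.11537253, -0.73695174, -0.63710266]), 'moment': array([0.04463165, 0.02834621, 0.06403473]), 'finger_force': 0.0, 'opening': 0.9988810575798343}
```

View pics/scene1.png

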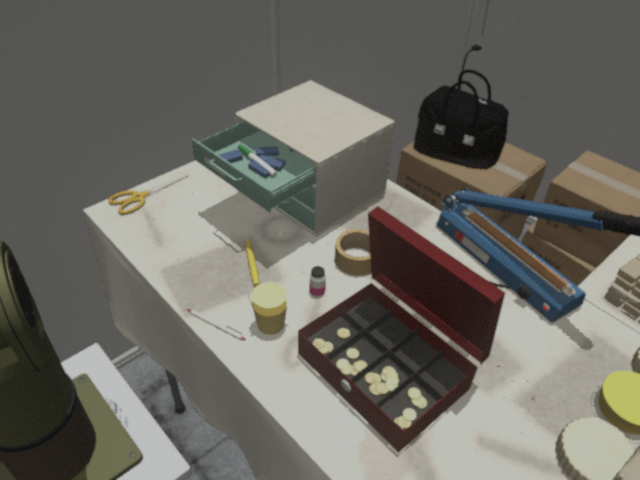

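View pics/top1.png

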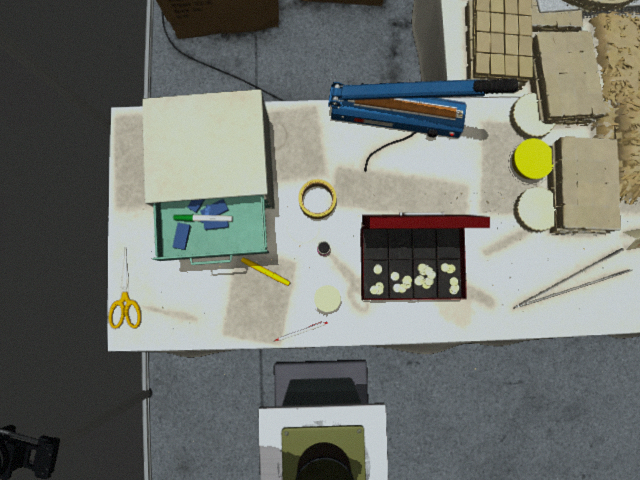

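The cash box is on the right, its lid up around top px (425,221). The drawer box is on the left, with its lip at about (210,260) in top. The green and white marker at (203,218) lies in the drawer. The yellow look-alike at (266,271) lies on the table. The tape (318,199), ink (323,248) and cup (328,299) stand between the two boxes.

```bash
python3 - <<'E'
from h import *
for n in ('top','scene'):
    z=np.load(n+'1.npz'); p,d=z['p'],z['d']; c={k:z[k] for k in('fov_y','cx','cy','k1','R','t')}
    v,u=np.mgrid[0:480,0:640]; uv=np.c_[u.ravel(),v.ravel()]; P=cloud(c,d,uv); ok=d.ravel()>0
    hsv=cv2.cvtColor(p,cv2.COLOR_RGB2HSV).reshape(-1,3); H,S,V=hsv.T.astype(int)
    ins=ok&(P[:,0]>.2)&(P[:,0]<1)&(abs(P[:,1])<.7)
    red=ins&((H<8)|(H>172))&(S>140)&(P[:,1]<0)
    teal=ins&(H>70)&(H<95)&(S>50)&(P[:,1]>0)
    def rect(nm,m):
        if m.sum()<20: print(n,nm,m.sum());return
        (cx,cy),(w,h),a=cv2.minAreaRect(P[m][:,:2].astype(np.float32)); print(n,nm,m.sum(),np.round([cx,cy,w,h,a],3),'pct',np.round(np.percentile(P[m],[1,50,99],axis=0),3).tolist())
    rect('red high',red&(P[:,2]>.22)); rect('red low',red&(P[:,2]<.08)&(P[:,2]>.05)); rect('red mid',red&(P[:,2]>.1)&(P[:,2]<.2))
    rect('housing',ins&(P[:,2]>.19)&(P[:,2]<.21)&(P[:,1]>0)&(S<60))
    rect('teal top',teal&(P[:,2]>.18)); rect('teal lip',teal&(P[:,2]>.165)&(P[:,2]<.182))
    m=red&(P[:,2]>.12)
    if m.sum()>50:
        q=P[m]; cc=q.mean(0); e=np.linalg.svd(q-cc,full_matrices=False)[2]; print('lid plane',cc,e[2])
    # objects
    for nm,(a,b) in dict(tape=((318,199),0),ink=((323,248),0),cup=((328,299),0)).items():
        if n=='top': print(nm, cloud(c,d,[a]))
    if n=='top':
        for uvp in [(190,261),(231,257),(210,260),(210,262),(156,262),(267,252),(427,214),(427,222),(445,216)]: print(uvp,np.round(cloud(c,d,[uvp]),3))
        obs=ins&(P[:,2]>.02)
        im=cv2.resize(p[80:360,100:520],None,fx=1.9,fy=1.9,interpolation=cv2.INTER_CUBIC); save('crop1',im)
E
```

```text
top red high 1404 [ 0.649 -0.315  0.185  0.419 40.45 ] pct [[0.563, -0.355, 0.237], [0.575, -0.227, 0.255], [0.591, -0.108, 0.261]]
top red low 205 [ 0.503 -0.232  0.251  0.179 88.492] pct [[0.415, -0.358, 0.05], [0.497, -0.173, 0.061], [0.588, -0.105, 0.073]]
top red mid 32 [ 5.900e-01 -1.470e-01  8.400e-02  3.300e-02  8.326e+01] pct [[0.58, -0.165, 0.112], [0.596, -0.108, 0.162], [0.61, -0.107, 0.189]]
top housing 12699 [0.706 0.245 0.365 0.273 2.459] pct [[0.648, 0.115, 0.197], [0.765, 0.246, 0.202], [0.886, 0.38, 0.207]]
top teal top 464 [0.578 0.239 0.141 0.25  2.931] pct [[0.507, 0.115, 0.18], [0.527, 0.242, 0.187], [0.647, 0.362, 0.196]]
top teal lip 498 [0.579 0.24  0.144 0.249 1.975] pct [[0.507, 0.115, 0.166], [0.562, 0.244, 0.177], [0.651, 0.365, 0.182]]
lid plane [ 0.57632889 -0.22474548  0.25247297] [-0.78539195 -0.01699514 -0.61876542]
tape [[ 0.67617202 -0.00461632 -0.00334684]]
ink [[ 0.54362648 -0.01285617  0.05989529]]
cup [[ 0.42033408 -0.02069007  0.0848057 ]]
(190, 261) [[0.513 0.282 0.179]]
(231, 257) [[0.519 0.192 0.177]]
(210, 260) [[0.526 0.274 0.002]]
(210, 
[... 185 characters left out ...]
-0.265  0.258]]
scene red high 1697 [ 5.7600e-01 -2.3700e-01  2.5300e-01  3.2000e-02  8.8099e+01] pct [[0.559, -0.36, 0.25], [0.571, -0.257, 0.256], [0.584, -0.117, 0.259]]
scene red low 582 [ 6.03e-01 -2.24e-01  2.12e-01  3.20e-02  8.77e+01] pct [[0.587, -0.324, 0.051], [0.605, -0.239, 0.077], [0.618, -0.133, 0.08]]
scene red mid 287 [ 0.603 -0.218  0.027  0.217  1.809] pct [[0.593, -0.318, 0.101], [0.605, -0.249, 0.133], [0.614, -0.167, 0.196]]
scene housing 7514 [ 0.624  0.402  0.597  0.75  89.982] pct [[0.517, 0.107, 0.191], [0.749, 0.226, 0.203], [0.886, 0.698, 0.207]]
scene teal top 4
scene teal lip 5
lid plane [ 0.57448487 -0.25105123  0.24447841] [-0.95736892  0.02390918 -0.28787688]
```

View pics/crop1.png

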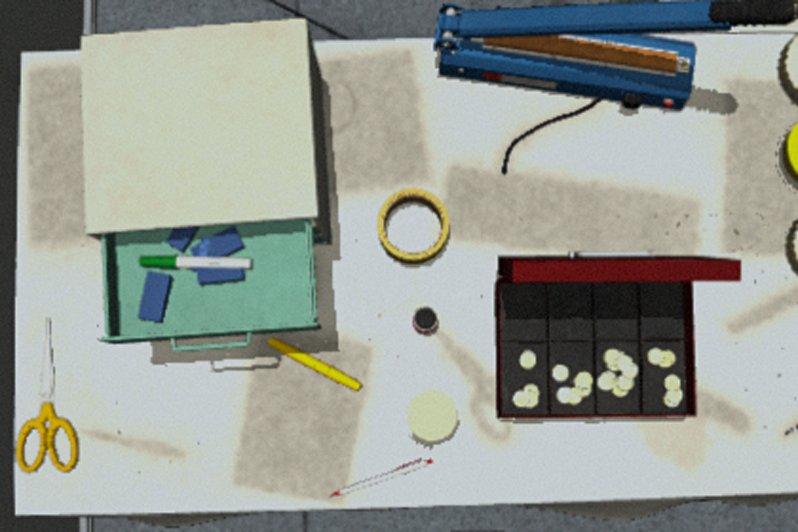

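The crop confirms the targets. The red lid is up with its top edge at x≈0.59, y≈-0.11…-0.36, z≈0.255. The drawer lip is at about (0.513, 0.237, 0.177), and home is at x≈0.63. I'll do the drawer first, as it is closer to the start.

Request:
{"fn": "step_arm", "kwargs": {
  "increments": [
    [[2.8,-3.7,0],[0,0,1.6]],
    [[2.8,-3.7,0],[0,0,1.6]],
    [[2.8,-3.7,0],[0,0,1.6]],
    [[2.8,-3.7,0],[0,0,1.6]],
    [[2.8,-3.7,0],[0,0,1.6]],
    [[2.8,-3.7,0],[0,0,1.6]],
    [[2.8,-3.7,0],[0,0,1.6]],
    [[2.8,-3.7,0],[0,0,1.6]],
    [[2.8,-3.7,-1],[0,0,1.6]],
    [[2.8,-3.7,-1],[0,0,1.6]]
  ],
  "fingers": 0
}}

```text
clock: 1.1
tool_pos: [0.4282, 0.2359, 0.2186]
eef_rot: [-0.021, 1.0, 0.0, 0.0]
contact_force: [0.6, -0.4, -0.4]
opening: 0.113
finger_force: 0.0
```

Request:
{"fn": "step_arm", "kwargs": {
  "increments": [
    [[0,0,-1],[0,0,0]],
    [[0,0,-1],[0,0,0]],
    [[0,0,-1],[0,0,0]],
    [[0,0,-1],[0,0,0]],
    [[0,0,-1],[0,0,0]],
    [[1,0,0],[0,0,0]],
    [[1,0,0],[0,0,0]],
    [[1,0,0],[0,0,0]],
    [[0,0,0],[0,0,0]],
    [[0,0,0],[0,0,0]]
  ]
}}

```text
clock: 2.1
tool_pos: [0.4577, 0.2373, 0.169]
eef_rot: [-0.02, 1.0, 0.0, 0.0]
contact_force: [-1.1, 0.9, -0.8]
opening: 0.007
finger_force: 0.0
```

```bash
python3 - <<'E'
from h import *
print(r.get_state()['tool_pos'],r.get_state()['contact_force'])
p,d,c=snap('top'); q,_,_=snap('wrist')
save('c2',np.hstack([cv2.resize(p[80:300,100:380],(400,314)),cv2.resize(q,(400,314))]))
E
```

```text
[0.45769478 0.237329   0.16895345] [-1.05434079  0.85126249 -0.77031819]
```

View pics/c2.png

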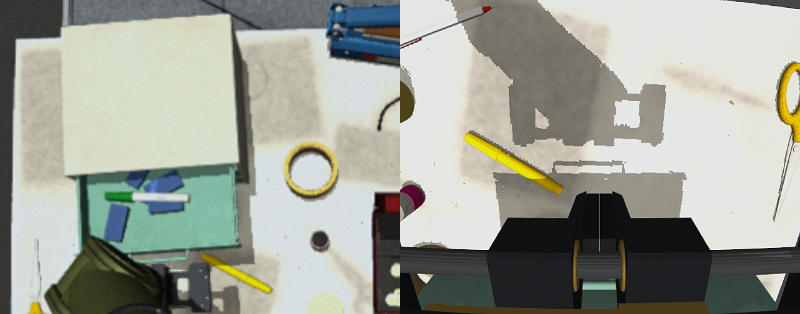

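The closed fingers stand centred in front of the lip, with the marker in the drawer behind it. I'll push gently.

Request:
{"fn": "step_arm", "kwargs": {
  "increments": [
    [[0.8,0,0],[0,0,0]],
    [[0.8,0,0],[0,0,0]],
    [[0.8,0,0],[0,0,0]],
    [[0.8,0,0],[0,0,0]],
    [[0.8,0,0],[0,0,0]],
    [[0.8,0,0],[0,0,0]],
    [[0.8,0,0],[0,0,0]],
    [[0.8,0.1,0],[0,0,0]],
    [[0.8,0,0],[0,0,0]],
    [[0.8,0.1,0],[0,0,0]]
  ]
}}

```text
clock: 3.2
tool_pos: [0.5378, 0.239, 0.1686]
eef_rot: [-0.021, 1.0, -0.0, -0.0]
contact_force: [-0.3, 0.3, -0.5]
opening: 0.005
finger_force: 0.5
```

Request:
{"fn": "step_arm", "kwargs": {
  "increments": [
    [[0.6,0.1,0],[0,0,0]],
    [[0.6,0,0],[0,0,0]],
    [[0.6,0,0],[0,0,0]],
    [[0.6,0,0],[0,0,0]],
    [[0.6,0.1,0],[0,0,0]],
    [[0.6,0,0],[0,0,0]],
    [[0.6,0,0],[0,0,0]],
    [[0.4,0,0],[0,0,0]],
    [[0.4,0,0],[0,0,0]],
    [[0.2,0,0],[0,0,0]]
  ]
}}

```text
clock: 4.2
tool_pos: [0.5896, 0.2416, 0.1688]
eef_rot: [-0.021, 1.0, 0.0, 0.0]
contact_force: [-1.0, -0.2, -0.8]
opening: 0.006
finger_force: 0.4
```

```bash
python3 - <<'E'
from h import *
print(r.get_state()['tool_pos'],r.get_state()['contact_force'])
p,d,c=snap('scene')
save('c3',cv2.resize(p[70:240,140:420],(784,476)))
E
```

```text
[0.58964855 0.24156543 0.16880532] [-0.96661958 -0.1680127  -0.76992923]
```

View pics/c3.png

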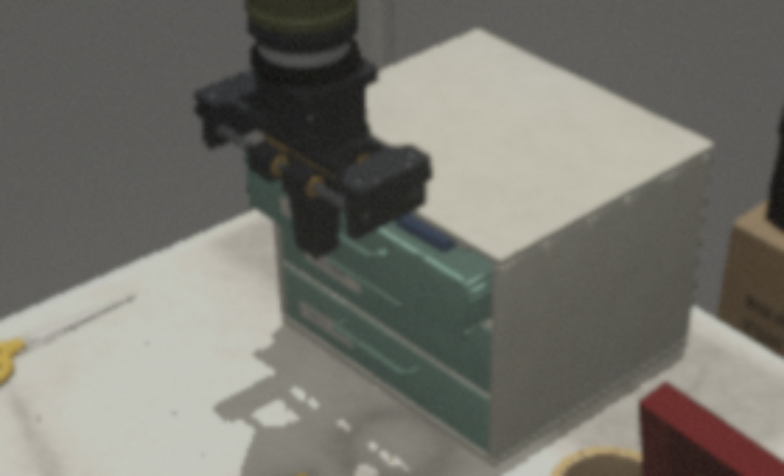

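The drawer is sliding in, with about 3 cm still to go. I'll continue slowly until the force shows that it is home.

Request:
{"fn": "step_arm", "kwargs": {
  "increments": [
    [[0.3,0,0],[0,0,0]],
    [[0.3,0,0],[0,0,0]],
    [[0.3,0,0],[0,0,0]],
    [[0.3,0.1,0],[0,0,0]],
    [[0.3,0,0],[0,0,0]],
    [[0.2,0,0],[0,0,0]],
    [[0.2,0,0],[0,0,0]],
    [[0.2,0,0],[0,0,0]],
    [[0.1,0,0],[0,0,0]],
    [[0.1,0,0],[0,0,0]]
  ]
}}

```text
clock: 5.25
tool_pos: [0.6122, 0.2425, 0.1687]
eef_rot: [-0.021, 1.0, 0.0, -0.0]
contact_force: [-1.2, 0.7, 0.6]
opening: 0.004
finger_force: 0.4
```

Request:
{"fn": "step_arm", "kwargs": {
  "increments": [
    [[0.1,0,0],[0,0,0]],
    [[0.1,0,0],[0,0,0]],
    [[0.1,0,0],[0,0,0]],
    [[0.1,0,0],[0,0,0]],
    [[0.1,0,0],[0,0,0]],
    [[0.1,0,0],[0,0,0]],
    [[0.0,0,0],[0,0,0]],
    [[0,0,0],[0,0,0]],
    [[0,0,0],[0,0,0]],
    [[0,0,0],[0,0,0]]
  ]
}}

```text
clock: 6.25
tool_pos: [0.6184, 0.2423, 0.1688]
eef_rot: [-0.021, 1.0, -0.0, 0.0]
contact_force: [-0.2, -0.0, 0.5]
opening: 0.004
finger_force: 0.1
```

Request:
{"fn": "step_arm", "kwargs": {
  "increments": [
    [[0.1,0,0],[0,0,0]],
    [[0.1,0,0],[0,0,0]],
    [[0.1,0,0],[0,0,0]],
    [[0.1,0,0],[0,0,0]],
    [[0.0,0,0],[0,0,0]],
    [[0,0,0],[0,0,0]],
    [[0.0,0,0],[0,0,0]],
    [[0,0,0],[0,0,0]],
    [[0,0,0],[0,0,0]],
    [[0,0,0],[0,0,0]]
  ]
}}

```text
clock: 7.25
tool_pos: [0.6199, 0.2424, 0.1686]
eef_rot: [-0.021, 1.0, -0.001, -0.002]
contact_force: [-7.0, -0.6, 5.5]
opening: 0.003
finger_force: 3.5
```

Home: the TCP stopped at x=0.620 with about 7 N. I'll back off, rise, and carry over to behind the lid.

Request:
{"fn": "step_arm", "kwargs": {
  "increments": [
    [[-1.5,0,0],[0,0,0]],
    [[-2.5,0,0],[0,0,0]],
    [[-2,0,2],[0,0,0]],
    [[0,0,3.5],[0,0,0]],
    [[0,0,3.5],[0,0,0]],
    [[0,0,3.5],[0,0,0]],
    [[0,0,3],[0,0,0]],
    [[0,-3,2],[0,0,0]],
    [[0,-4,0],[0,0,0]],
    [[0,-4,0],[0,0,0]]
  ]
}}

```text
clock: 8.25
tool_pos: [0.5631, 0.1317, 0.3448]
eef_rot: [-0.021, 1.0, 0.0, 0.002]
contact_force: [0.7, -0.8, -0.0]
opening: 0.006
finger_force: 0.0
```

Request:
{"fn": "step_arm", "kwargs": {
  "increments": [
    [[1.2,-4,0],[0,0,0]],
    [[1.2,-4,0],[0,0,0]],
    [[1.2,-4,0],[0,0,0]],
    [[1.2,-4,0],[0,0,0]],
    [[1.2,-4,0],[0,0,-0.8]],
    [[1.2,-4,0],[0,0,-0.8]],
    [[1.2,-4,0],[0,0,-0.8]],
    [[1.2,-4,0],[0,0,-0.8]],
    [[1.2,-4,0],[0,0,-0.8]],
    [[1.2,0,0],[0,0,0]]
  ]
}}

```text
clock: 9.25
tool_pos: [0.6813, -0.2377, 0.3432]
eef_rot: [0.02, 1.0, -0.004, -0.0]
contact_force: [-0.8, 0.3, 0.5]
opening: 0.005
finger_force: 0.0
```

```bash
python3 - <<'E'
from h import *
print(r.get_state()['tool_pos'],r.get_state()['contact_force'])
p,d,c=snap('scene'); q,_,_=snap('top')
save('c4',np.hstack([cv2.resize(p[60:450,140:560],(400,372)),cv2.resize(q[80:340,100:500],(400,372))]))
E
```

```text
[ 0.68131226 -0.23766019  0.34317561] [-0.78238735  0.31593537  0.47545097]
```

View pics/c4.png

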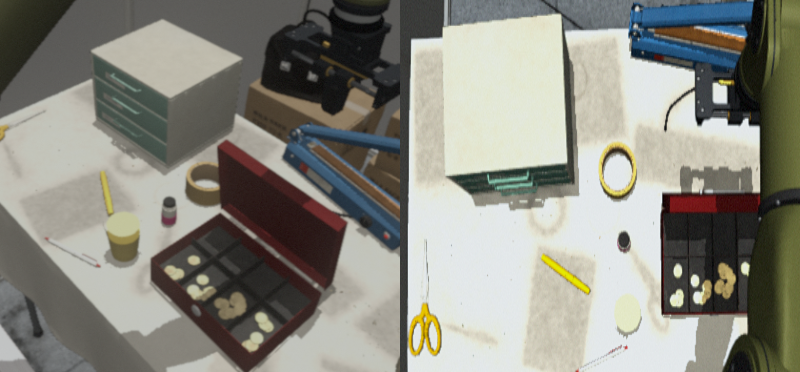

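The drawer is shut and the loose things are unmoved; the gripper is behind the upright lid. I'll lower the fingertips to z≈0.225 and push toward -x.

Request:
{"fn": "step_arm", "kwargs": {
  "increments": [
    [[0,0,-2],[0,0,0]],
    [[0,0,-2],[0,0,0]],
    [[0,0,-2],[0,0,0]],
    [[0,0,-2],[0,0,0]],
    [[0,0,-2],[0,0,0]],
    [[0,0,-1.8],[0,0,0]],
    [[-1,0,0],[0,0,0]],
    [[-1,0,0],[0,0,0]],
    [[-1,0,0],[0,0,0]],
    [[-1,0,0],[0,0,0]]
  ]
}}

```text
clock: 10.35
tool_pos: [0.6418, -0.2259, 0.2261]
eef_rot: [0.013, 1.0, 0.0, 0.0]
contact_force: [-0.3, 0.3, 0.3]
opening: 0.005
finger_force: 0.0
```

Request:
{"fn": "step_arm", "kwargs": {
  "increments": [
    [[-1,0,0],[0,0,0]],
    [[-1,0,0],[0,0,0]],
    [[-1,0,0],[0,0,0]],
    [[-1,0,0],[0,0,0]],
    [[-1,0,0],[0,0,0]],
    [[-1,0,0],[0,0,0]],
    [[-1,0,0],[0,0,0]],
    [[-1,0,0],[0,0,0]],
    [[0,0,0],[0,0,0]],
    [[0,0,0],[0,0,0]]
  ]
}}

```text
clock: 11.35
tool_pos: [0.5623, -0.2274, 0.226]
eef_rot: [0.014, 1.0, -0.0, 0.0]
contact_force: [0.3, -0.2, -0.2]
opening: 0.002
finger_force: 0.0
```

```bash
python3 - <<'E'
from h import *
print(r.get_state()['tool_pos'],r.get_state()['contact_force'])
p,d,c=snap('scene')
save('c5',cv2.resize(p[100:450,220:640],(720,600)))
E
```

```text
[ 0.56226155 -0.22743457  0.22597254] [ 0.30765665 -0.18453887 -0.1535049 ]
```

View pics/c5.png

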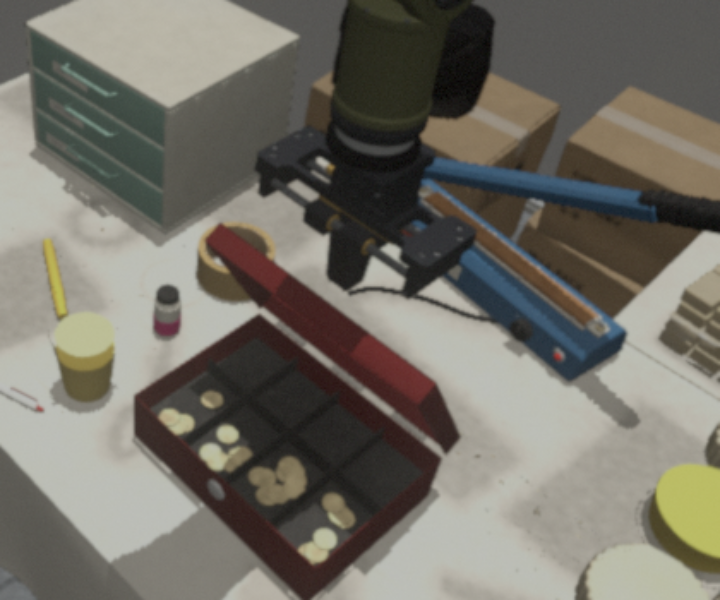

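The lid leans forward and is about half tipped, with the fingertips behind it. I'll push another 4 cm.

Request:
{"fn": "step_arm", "kwargs": {
  "increments": [
    [[-1,0,0],[0,0,0]],
    [[-1,0,0],[0,0,0]],
    [[-1,0,0],[0,0,0]],
    [[-1,0,0],[0,0,0]],
    [[0,0,0],[0,0,0]],
    [[0,0,0],[0,0,0]],
    [[0,0,0],[0,0,0]],
    [[0,0,0],[0,0,0]],
    [[0,0,0],[0,0,0]],
    [[0,0,0],[0,0,0]]
  ]
}}

```text
clock: 12.4
tool_pos: [0.5224, -0.2275, 0.2257]
eef_rot: [0.014, 1.0, 0.0, 0.0]
contact_force: [1.1, 0.0, -0.3]
opening: 0.003
finger_force: 0.0
```

Request:
{"fn": "step_arm", "kwargs": {
  "increments": [
    [[0,0,2],[0,0,0]],
    [[0,0,2],[0,0,0]],
    [[0,0,2],[0,0,0]],
    [[0,0,2],[0,0,0]],
    [[0,0,2],[0,0,0]],
    [[0,0,0],[0,0,0]],
    [[0,0,0],[0,0,0]],
    [[0,0,0],[0,0,0]],
    [[0,0,0],[0,0,0]],
    [[0,0,0],[0,0,0]]
  ]
}}

```text
clock: 13.4
tool_pos: [0.5218, -0.2275, 0.3249]
eef_rot: [0.014, 1.0, 0.0, -0.001]
contact_force: [0.0, -0.7, 0.5]
opening: 0.001
finger_force: 0.0
```

```bash
python3 - <<'E'
from h import *
s=r.get_state();print(s['clock'],s['tool_pos'],s['contact_force'])
p,d,c=snap('scene')
v,u=np.mgrid[0:480,0:640]; uv=np.c_[u.ravel(),v.ravel()]; P=cloud(c,d,uv)
H,S,V=cv2.cvtColor(p,cv2.COLOR_RGB2HSV).reshape(-1,3).T.astype(int)
m=((H<8)|(H>172))&(S>120)&(P[:,1]<0)&(P[:,0]<.63)&(P[:,0]>.38)
print(np.percentile(P[m],[1,50,90,99],axis=0).round(3))
save('c6',cv2.resize(p[60:450,120:640],(800,600)))
E
```

```text
13.4 [ 0.52183824 -0.22745524  0.32492876] [ 0.0348928  -0.67516826  0.45303165]
[[ 0.409 -0.36   0.061]
 [ 0.494 -0.261  0.096]
 [ 0.569 -0.142  0.098]
 [ 0.587 -0.115  0.099]]
```

View pics/c6.png

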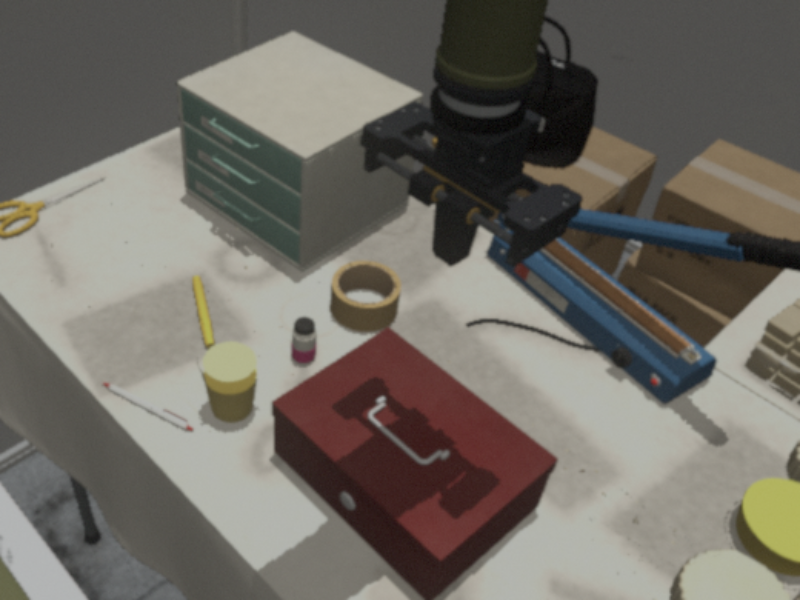

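The lid is flat shut (top at z≈0.098) and nothing else has moved. I'll make one check that the top drawer front is flush with the lower two, then hand in.

```bash
python3 - <<'E'
from h import *
D=[];
p,d,c=snap('scene')
v,u=np.mgrid[0:480,0:640]; uv=np.c_[u.ravel(),v.ravel()]; P=cloud(c,d,uv)
H,S,V=cv2.cvtColor(p,cv2.COLOR_RGB2HSV).reshape(-1,3).T.astype(int)
m=(H>65)&(H<98)&(S>40)&(P[:,1]>.1)&(P[:,1]<.4)&(P[:,0]>.55)&(P[:,0]<.75)
x=P[:,0]*.9988+(P[:,1]-.242)*.047
f=[]
for lo,hi in((.14,.165),(.08,.105),(.02,.045)):
    k=m&(P[:,2]>lo)&(P[:,2]<hi); f.append(np.median(x[k])); print(k.sum(),f[-1].round(4))
if abs(f[0]-f[1])<.003: print('flush'); print(r.finish_job())
E
```

```text
161 0.6482
211 0.6481
107 0.6479
flush
the job is handed in; nothing more can be done
None
```

The cash box lid is fully shut and the top drawer is home, its front within 1 mm of the lower two. The push stopped at about 7 N, the marker went in with the drawer, the other things look unmoved in the final picture, and the job is handed in at about 13.5 s.

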